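# Key the runner stone onto the grain mill's shaft

## Robot

A 6-joint arm with a two-finger parallel gripper is mounted at the origin on a cart in front of the work surface, level with it; the furniture and walls round the work are solid. World frame = base frame: x ahead of the robot, y to its left, z up, the work surface at z = 0. Lengths are in m, angles in degrees, forces in N, time in s.
With the tool pointing down it reaches from about 0.325 to 0.85 m from the base axis. Payload 15.5 kg.
Tool frame: the origin (TCP) lies at the very end of the fingers, on their centre line; the grasp point (between the pads) lies arm.grip_depth behind it (arm.grip_depth is the distance from the TCP to the grasp point, in m); z points along the fingers, y is the line along which they close (so a half turn about z gives the same grasp; the last joint's range is limited). The gripper opens to 91 mm and grips with 3 to 60 N. Pads are 32 mm wide; open, the fingers measure 118 mm over their backs; the gripper's body (76 mm by 178 mm) begins 60 mm behind the grasp point.
Start: joints at [-77.722, 28.281, 77.091, -0, 74.628, -5.472], TCP at [0.191, -0.595, 0.214] pointing down, gripper open.
Joint ranges: [-166.48, 166.48], [-47.26, 123.95], [12.59, 153.08], [-70.14, 250.14], [6.76, 159.57], [-176.63, 176.63]. Speed limits (degrees/s): [108.29, 108.29, 147.25, 172.46, 172.46, 172.46].

## Interface

Orientations are given as a 3x3 rotation matrix whose columns are the frame's x, y, z axes.
In Python, from rig import arm gives the robot as it stands. Calls block until the motion is done:
- arm.move_to(position, orientation): joint-space move of the TCP to a pose.
- arm.move_l(position, orientation=None, feed=0.15): straight line of the TCP; orientation=None keeps the orientation; feed is the mean speed in m/s.
- arm.move_joints(angles): joint-space move.
- arm.grip(opening): finger opening in m; the grip force is fixed at half the most; returns when the fingers have stopped.
- arm.sleep(seconds).
- arm.solve_ik(position, orientation): joint angles nearest the present ones, or None.
- arm.snapshot(name): name is "scene" or "top" or "wrist"; returns the picture (420x560x3 uint8, red, green, blue); there is no depth.
- arm.get_calibration(name): a dict with "intrinsics" (3x3 intrinsics, pixels), "cam_to_world" (4x4, takes a point from camera to world coordinates). Camera axes: x right, y down, z forward; pixel columns grow to the right and rows downward; lengths in m; the calibration is good to about 2 mm. A picture is of the moment at which its call begins: read the wrist's pose just before it. get_calibration takes no time and is no camera call; for the wrist camera it gives the pose at the moment of the call.
A pose or a line that the arm cannot do raises arm.Unreachable and nothing moves.
- arm.sign_off(): hands the job in; it is judged then, once.
Readings, each from a call of its own:
- arm.current_t(): time.
- arm.current_joint_positions(): joint angles.
- arm.current_dq(): joint speeds.
- arm.current_tau(): joint torques, N m.
- arm.current_ee_pos(): TCP position.
- arm.current_tool_rot(): TCP orientation.
- arm.current_force(): force on the tool from outside, world axes, zero at the start.
- arm.current_torque(): the same for the moment, N m.
- arm.current_width(): finger opening in m.
- arm.current_grasp_force(): force on a finger pad.
Only numpy, scipy, OpenCV 4.12 (cv2) and the standard library are available. Lean on these libraries where they do the work, as an engineer would, in place of code of your own. Each camera call takes 0.05 s, during which the arm holds its last target. There are 200 camera calls.

## Task

The grain mill has been cleaned and stands open: put its runner stone back. Lay the loose drive key flat on the floor of the slot across the upright shaft, centred so that it sticks out equally on both sides, then slide the stone onto the shaft, turn it gently until its keyway finds the key, and press it down past the spring balls until it sits fully home on the shoulder. Use a light hand throughout: never press hard on the key while the keyway is not over it, do not force or drop the stone, and leave the other things where they are.

Things in the scene. Friction and masses are not known exactly. Their poses are not given: they have to be found in the camera images.
- mill: Grain mill, hopper off, fixed to the worktop: beech box 156 x 156 mm, top 78 mm above the worktop, bearing an open round steel chamber (inside radius 64, outside 77 mm, rim at 100 mm, floor at 79 mm) with an upright shaft in its middle. Origin: centre of its underside, on the shaft's axis; z up; chute and switch on the -x side; the shaft's slot runs along y. Pressing it with over 50 N is too hard.
- shaft_tip (a point): Tip of the steel shaft, on its axis, 128 mm above the worktop. The shaft is 24 mm in diameter, tapering over its top 7 mm to 18 mm, and does not turn. An open-topped slot 9.5 mm wide splits it right across, from the tip down 30 mm; the mouth is flared by 1.5 mm a side over the top 3 mm. Axes as the mill's.
- slot_floor (a point): Centre of the slot's floor, on the shaft's axis, 98 mm above the worktop; same axes as the mill (y along the slot). The seated key's origin lies here; beside the shaft the space is free down to the shoulder, 6 mm lower.
- seat (a point): Centre of the top of the shaft's shoulder (40 mm diameter), 92 mm above the worktop: the seated stone's origin lies here. Axes as the mill's.
- balls (a point): Point on the shaft's axis 6.3 mm above the seat, level with two spring balls that stick out 2 mm from the shaft on its +x and -x sides. The descending stone meets them about 9 mm above the seat; passing them takes roughly 8 to 12 N downward in all, more than its weight, and about 4 mm above the seat they snap into its groove and let it go home.
- key: The loose drive key: dark steel bar 8 mm wide (x), 46 mm long (y), 10 mm high (z), 30 g, lying flat. Origin: centre of its underside. Seated, its top is 16 mm above the seat and it sticks out 11 mm from the shaft on either side; the slot's walls flank its middle, so hold it by its two ends.
- stone: Runner stone, 0.35 to 0.55 kg, lying the way up it goes on: grey disc, 104 mm diameter, 18 mm thick, with an aluminium boss on top and a brass bush inside. Origin: centre of the underside; z up. Over 40 N between it and the key is too hard.
- boss_top (a point): Middle of the open top of the stone's boss, 42 mm above the stone's underside. The boss is round, 50 mm in diameter, from 18 to 42 mm above the underside: the place to grip. Inside diameter 35 mm. Axes as the stone's.
- bore (a point): Centre of the bore at the stone's underside. The bush fills the lowest 16 mm: bore 25.5 mm, crossed by a through keyway 10 mm wide and 56 mm long, chamfered 1.2 mm below. The keyway's angle is NOT measured: the bush is clamped at some angle 0.15 to 1.15 rad anticlockwise (from above) of the stone's y axis. Look down the boss for its two notches, or feel.
- bore_mid (a point): Middle of the bush's bore, 8 mm above the stone's underside. With the bore on the shaft and the keyway off the key, the stone comes to rest on the key 16 mm above the seat; turned until the keyway is within about 0.06 rad of the key, it can go down past it. Either way round fits.
- hopper: The mill's wooden hopper, taken off: round funnel, 180 mm wide at the top, 120 mm high, fixed at the right; not used. Origin: centre of its underside.
- grain_jar: White jar with a turned wooden lid, 74 mm diameter, 85 mm high; bystander. Origin: centre of its underside.
- coffee_scoop: Small steel scoop, 96 x 42 x 20 mm; bystander. Origin: centre of its underside.
- mug_2: Cream mug with a handle, 93 x 132 x 102 mm; bystander. Origin: centre of its underside.
- spice_jar: Small spice jar with a green cap, 46 mm diameter, 106 mm high; bystander. Origin: centre of its underside.
- brush: Small cleaning brush, 160 mm long; bystander. Origin: its underside's middle.

How it is judged:
By the outcome, as a careful person would: the job done as asked, in the order asked, and still so for the second after the job is handed in, with the robot touching nothing.
It also fails if it takes over 67 s, if anything falls off the work surface, if the arm or the gripper's body presses on something with over 40 N, if the wrist force passes 120 N, or if a joint passes its speed limit or range.

## Working session

There is one attempt and no reset: what is moved stays moved. The work goes in short steps, each a Python script; the robot and the scene stay as the last script left them, time stands still between calls to the robot, and variables do not carry over. Pictures are saved under pics/ and viewed, at most 10 in all, crops included, and the job is handed in when it is done.

```bash
ls; mkdir -p pics; python3 - <<'E'
from rig import arm
import cv2,numpy as np
np.set_printoptions(precision=4,suppress=True)
for n in("scene","top"):
    cv2.imwrite(f"pics/{n}0.png",arm.snapshot(n)[:,:,::-1]); c=arm.get_calibration(n); print(n,c["intrinsics"],c["cam_to_world"])
print(arm.grip_depth,arm.current_t(),arm.current_tool_rot(),arm.current_width())
c=arm.get_calibration("wrist");print(c)
E
```

```text
pics
scene [[379.4579   0.     281.021 ]
 [  0.     379.4579 209.5192]
 [  0.       0.       1.    ]] [[-0.8551 -0.363   0.3702  0.1527]
 [-0.5184  0.6054 -0.604   0.6467]
 [-0.0049 -0.7084 -0.7058  0.844 ]
 [ 0.      0.      0.      1.    ]]
top [[449.6264   0.     274.7219]
 [  0.     449.6264 198.2788]
 [  0.       0.       1.    ]] [[ 0.0249 -0.996   0.0858  0.393 ]
 [-0.9996 -0.0259 -0.0115  0.0108]
 [ 0.0137 -0.0855 -0.9962  1.5894]
 [ 0.      0.      0.      1.    ]]
0.0188 0.1 [[ 0.9524  0.3048 -0.0002]
 [ 0.3048 -0.9524  0.0011]
 [ 0.0001 -0.0011 -1.    ]] 0.09176824557528354
{'intrinsics': array([[339.3829,   0.    , 279.4023],
       [  0.    , 339.3829, 216.2208],
       [  0.    ,   0.    ,   1.    ]]), 'cam_to_world': array([[ 0.3043, -0.9261, -0.2231,  0.254 ],
       [-0.9526, -0.296 , -0.0706, -0.5745],
       [-0.0006,  0.234 , -0.9722,  0.3836],
       [ 0.    ,  0.    ,  0.    ,  1.    ]])}
```

View pics/top0.png

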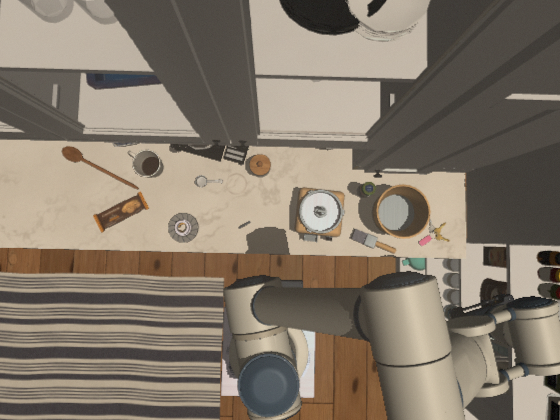

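View pics/scene0.png

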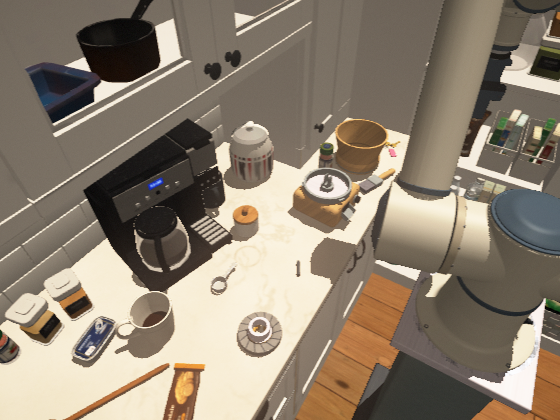

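The top view shows the stone at about (183,227), the key at (244,224) and the mill shaft at (320,211). The scene view agrees: stone (260,328), key (298,268), mill (328,188). Next I convert these to positions and fly the wrist camera over the key and stone.

```bash
cat > h.py <<'E'
from rig import arm
import cv2,numpy as np
np.set_printoptions(precision=4,suppress=True)
def ray(n,px,z,c=None):
    c=c or arm.get_calibration(n); T=c["cam_to_world"]
    d=T[:3,:3]@np.linalg.solve(c["intrinsics"],[px[0],px[1],1.]); o=T[:3,3]
    return o+d*(z-o[2])/d[2]
def R(a):  # tool down, tool y (closing line) at world angle a deg (mod 180)
    a=np.radians(a); y=np.array([np.cos(a),np.sin(a),0]); z=np.array([0,0,-1.]); return np.column_stack([np.cross(y,z),y,z])
def save(n,f,crop=None,s=1):
    im=arm.snapshot(n)[:,:,::-1]
    cv2.imwrite("pics/full_"+f,im)
    if crop: im=im[crop[1]:crop[3],crop[0]:crop[2]]
    cv2.imwrite("pics/"+f,cv2.resize(im,None,fx=s,fy=s,interpolation=cv2.INTER_CUBIC))
E
python3 - <<'E'
from h import *
for nm,px,z,ps in(("stone",(183,227),.042,(260,326)),("key",(244,224),.01,(298,268)),("shaft",(320,211),.128,(327,180)),("jar",(260,165),.085,(245,213))):
    print(nm,ray("top",px,z),ray("scene",ps,z))
E
```

```text
stone [0.4194 0.3047 0.042 ] [0.4187 0.3083 0.042 ]
key [0.4358 0.098  0.01  ] [0.435  0.1005 0.01  ]
shaft [ 0.4812 -0.1546  0.128 ] [ 0.4768 -0.1381  0.128 ]
jar [0.6342 0.046  0.085 ] [0.6304 0.0611 0.085 ]
```

```bash
python3 - <<'E'
from h import *
import pickle
D={}
for nm,p,a in(("mill",(.45,-.15,.28),-90),("stone",(.375,.305,.22),-70),("key",(.41,.099,.16),-61)):
    arm.move_to(p,R(a)); D[nm]=arm.get_calibration("wrist"); im=arm.snapshot("wrist")[:,:,::-1]
    cv2.imwrite(f"pics/full_w_{nm}.png",im); D[nm+"im"]=im; print(nm,arm.current_t(),arm.current_joint_positions())
pickle.dump(D,open("D.pkl","wb"))
for nm in("mill","stone","key"):
    c=D[nm];T=c["cam_to_world"];t={"mill":(.479,-.15,.128),"stone":(.419,.306,.042),"key":(.435,.099,.01)}[nm]
    q=c["intrinsics"]@(T[:3,:3].T@(np.array(t)-T[:3,3]));print(nm,q[:2]/q[2])
E
cd pics; python3 -c "
import cv2,numpy as np
I=[cv2.imread(f'full_w_{n}.png') for n in('mill','stone','key')]
I.append(np.zeros_like(I[0]))
cv2.imwrite('w1.png',cv2.resize(np.vstack([np.hstack(I[:2]),np.hstack(I[2:])]),(800,600),interpolation=cv2.INTER_AREA))"
```

```text
mill 2.0333 [-25.7246  12.2225  91.7684  -0.0075  76.0156  64.3206]
stone 3.7833 [ 31.9416  16.5169  95.9777  -0.007   67.4898 102.0191]
key 4.7083 [  5.5379  16.461  108.2675   0.016   55.2174  66.534 ]
mill [279.2311 175.3365]
stone [292.5518 160.315 ]
key [292.0568 183.8258]
```

View pics/w1.png

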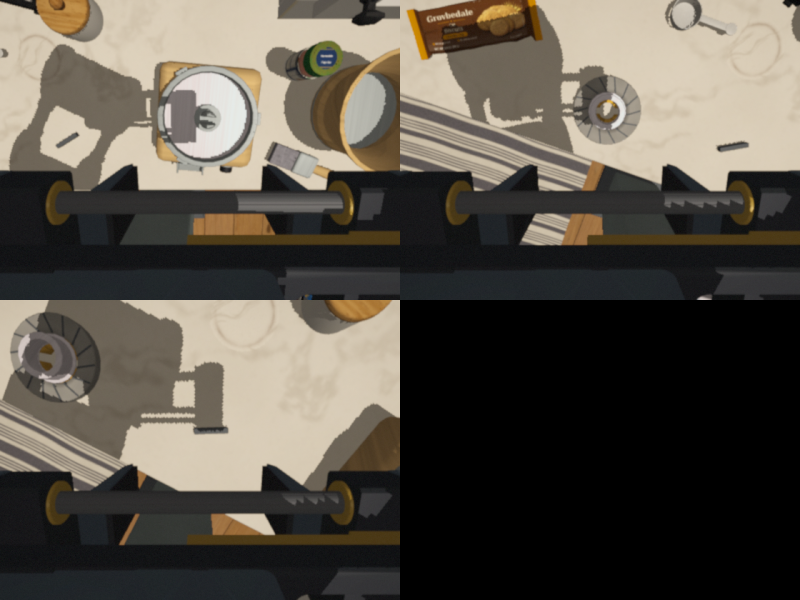

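The montage shows the mill shaft at full-frame (287,164), the stone's boss at (291,151) with two brass notches, and the key at (294,182), nearly horizontal. I'll zoom in on all three.

```bash
python3 - <<'E'
import cv2,numpy as np
def c(n,x,y,s):
    w,h=400//s,300//s; im=cv2.imread(f'pics/full_w_{n}.png')[y-h//2:y-h//2+h, x-w//2:x-w//2+w]
    print(n,x-w//2,y-h//2,s); return cv2.resize(im,(400,300),interpolation=cv2.INTER_CUBIC)
cv2.imwrite('pics/w2.png',np.vstack([np.hstack([c('mill',290,164,2),c('stone',291,151,4)]),np.hstack([c('key',294,182,5),c('mill',290,164,8)])]))
E
```

```text
mill 190 89 2
stone 241 114 4
key 254 152 5
mill 265 146 8
```

View pics/w2.png

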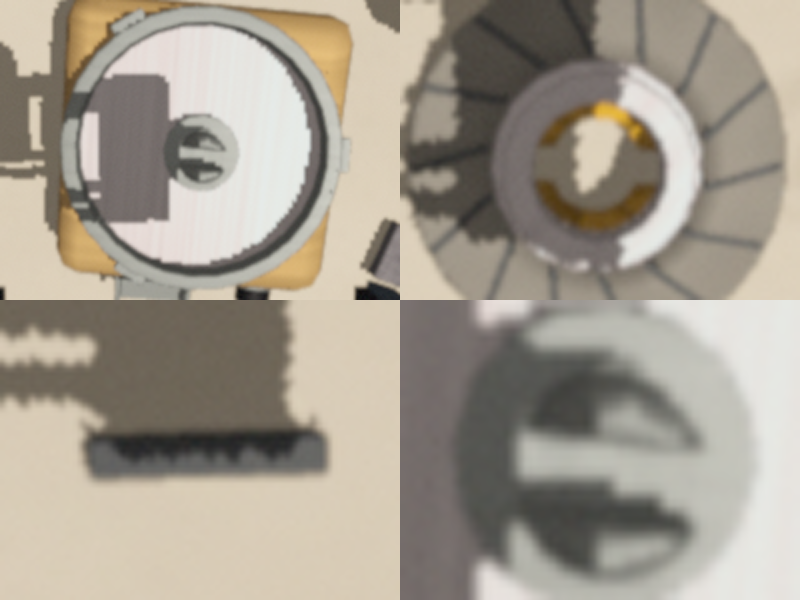

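The crops show the shaft tip at about (291.6,167.8), its shoulder at (290.8,165) and the rim centre at (291,162.8). The key's near top edge runs (272.4,187.6)–(319.2,186.4). The boss notches in the stone are at about (276,154.5) and (304.8,153.3). Converting these to world positions, with cross-checks.

```bash
python3 - <<'E'
from h import *
import pickle
D=pickle.load(open("D.pkl","rb"))
r=lambda n,x,y,z:ray(0,(x,y),z,D[n])
ang=lambda a,b:np.degrees(np.arctan2(*(b-a)[1::-1]))
print("tip",r('mill',291.6,167.8,.128),"shoulder",r('mill',290.75,165,.092),"rim",r('mill',291,162.75,.1))
z2=lambda x,y:r('mill',190+x/2,89+y/2,.078)
print("box edges L,R,T",ang(z2(70,5),z2(58,270)),ang(z2(350,20),z2(322,288)),ang(z2(70,0),z2(350,20)))
z8=lambda x,y:r('mill',265+(x-400)/8,146+(y-300)/8,.128)
print("slot",ang(z8(530,430),z8(700,450)),ang(z8(520,485),z8(690,520)))
a,b=r('key',272.4,187.6,.01),r('key',319.2,186.4,.01);u=(b-a)/np.linalg.norm(b-a)
print("key",np.linalg.norm(b-a),(a+b)/2+.004*np.array([-u[1],u[0],0]),ang(a,b))
z4=lambda x,y,z:r('stone',241+(x-400)/4,114+y/4,z)
print("boss outer",z4((493+701)/2,(62+270)/2,.042),np.linalg.norm(z4(493,165,.042)-z4(701,165,.042)))
p,q=z4(540,162,.016),z4(655,157,.016);print("keyway",ang(p,q),(p+q)/2)
print("upper/lower brass ends",ang(z4(540,140,.016),z4(655,130,.016)),ang(z4(540,185,.016),z4(655,183,.016)))
# fitted key mask
g=cv2.cvtColor(D['keyim'],cv2.COLOR_BGR2GRAY)[175:192,265:325]
for th in(75,85,95):
    m=(g<th).astype(np.uint8);print(th,cv2.minAreaRect(cv2.findNonZero(m)))
E
```

```text
tip [ 0.4861 -0.1617  0.128 ] shoulder [ 0.4856 -0.1621  0.092 ] rim [ 0.4886 -0.162   0.1   ]
box edges L,R,T 175.05386609006467 177.0171779569247 -93.92492172051271
slot -96.71220458282693 -101.64576131265635
key 0.04455300378140044 [0.4375 0.0964 0.01  ] -59.632410195413605
boss outer [0.4227 0.3099 0.042 ] 0.052628425614698146
keyway -67.64249982075006 [0.4232 0.309  0.016 ]
upper/lower brass ends -65.21648489411136 -69.11048329398093
75 ((29.0, 5.5), (5.0, 42.0), 90.0)
85 ((29.0, 6.0), (44.0, 6.0), 0.0)
95 ((29.019750595092773, 5.552865982055664), (7.8878278732299805, 46.042076110839844), 87.95458984375)
```

```bash
python3 - <<'E'
from h import *
import pickle
k=np.array([.4375,.0964]); r=R(-59.6)
arm.move_to([*k,.06],r); arm.move_l([*k,.002],feed=.06)
arm.grip(.03); print("w",arm.current_width(),arm.current_grasp_force(),arm.current_ee_pos())
arm.move_l([*k,.05]); f1="key_held.png"
arm.move_to([.452,-.1618,.22],R(-94)); c=arm.get_calibration("wrist"); save("wrist","kh1.png"); pickle.dump(c,open("c1.pkl","wb"))
arm.move_l([.4862,-.1618,.16]); c=arm.get_calibration("wrist"); save("wrist","kh2.png"); pickle.dump(c,open("c2.pkl","wb"))
print(arm.current_width(),arm.current_force(),arm.current_t(),arm.current_ee_pos())
a,b=[cv2.imread(f"pics/kh{i}.png") for i in(1,2)]
cv2.imwrite("pics/w3.png",np.hstack([cv2.resize(a[90:290,210:360],(400,533),interpolation=2),cv2.resize(b[90:290,210:360],(400,533),interpolation=2)]))
E
```

```text
w 0.04500537482470387 30.000121593475342 [0.4375 0.0964 0.002 ]
0.04485875003359196 [ 0.1193 -0.8114  0.1209] 9.45 [ 0.4861 -0.1616  0.1605]
```

View pics/w3.png

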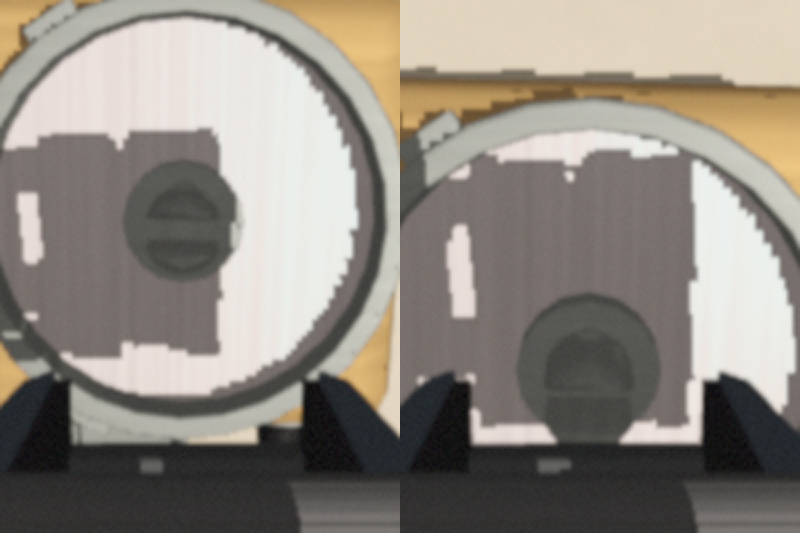

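The left image shows the slot level in the picture, so its angle agrees, with the shoulder centre at about (278.6,172.7). The right image shows it at (280.7,226.7). The key sits squarely between the pads, with its far edge at row ~256. Next I compute offsets.

```bash
python3 - <<'E'
from h import *
import pickle
c1,c2=[pickle.load(open(f"c{i}.pkl","rb")) for i in(1,2)]
print("shoulder",ray(0,(278.6,172.7),.092,c1),ray(0,(280.7,226.7),.092,c2))
# slot centre at tip, mid row 229/2.667+90, and tip circle centre
print("slot mid @tip",ray(0,(210+183/2.667,90+229/2.667),.128,c1), "@floor",ray(0,(210+183/2.667,90+229/2.667),.098,c1))
for nm,c,p in(("1",c1,np.array([.452,-.1618,.22])),("2",c2,arm.current_ee_pos())):
    T=c["cam_to_world"];Rt=arm.current_tool_rot()
    for x in(-.004,.004):
        for z in(.002,-.008):
            for y in(-.0225,.0225):
                w=p+Rt@np.array([x,y,z]);q=c["intrinsics"]@(T[:3,:3].T@(w-T[:3,3]));q=q[:2]/q[2]
                print(nm,x,z,y,q,(q-[210,90])*2.667)
E
```

```text
shoulder [ 0.4857 -0.1617  0.092 ] [ 0.4874 -0.1618  0.092 ]
slot mid @tip [ 0.4872 -0.162   0.128 ] @floor [ 0.4836 -0.1616  0.098 ]
1 -0.004 0.002 -0.0225 [240.6476 268.5036] [ 81.737  476.0691]
1 -0.004 0.002 0.0225 [324.1707 268.547 ] [304.4932 476.185 ]
1 -0.004 -0.008 -0.0225 [238.4579 276.0592] [ 75.8971 496.2198]
1 -0.004 -0.008 0.0225 [326.6692 276.1063] [311.1568 496.3456]
1 0.004 0.002 -0.0225 [240.2474 254.4694] [ 80.6699 438.6398]
1 0.004 0.002 0.0225 [324.6411 254.511 ] [305.7477 438.7507]
1 0.004 -0.008 -0.0225 [238.0109 261.3118] [ 74.7051 456.8885]
1 0.004 -0.008 0.0225 [327.1938 261.3569] [312.5559 457.0089]
2 -0.004 0.002 -0.0225 [239.3682 268.5967] [ 78.3251 476.3173]
2 -0.004 0.002 0.0225 [322.5943 268.5729] [300.289  476.2538]
2 -0.004 -0.008 -0.0225 [237.1295 276.1116] [ 72.3543 496.3597]
2 -0.004 -0.008 0.0225 [325.0107 276.0866] [306.7336 496.2929]
2 0.004 0.002 -0.0225 [238.9498 254.6075] [ 77.2091 439.0083]
2 0.004 0.002 0.0225 [323.0366 254.5834] [301.4685 438.9438]
2 0.004 -0.008 -0.0225 [236.6629 261.4136] [ 71.11   457.1601]
2 0.004 -0.008 0.0225 [325.5044 261.3881] [308.0503 457.0922]
```

```bash
python3 - <<'E'
from h import *
x,y=.4873,-.1621
arm.move_l([x,y,.134]); f0=arm.current_force(); print(f0,arm.current_t(),arm.current_ee_pos())
z=.134
while z>.0995:
    z-=.0015 if z>.102 else .0005
    arm.move_l([x,y,z],feed=.02); f=arm.current_force()-f0
    print(round(z,4),f,round(arm.current_t(),2))
    if np.linalg.norm(f)>5: break
print(arm.current_ee_pos(),arm.current_torque(),arm.current_width())
E
```

```text
[0.7019 0.0643 0.475 ] 9.775 [ 0.487  -0.1621  0.1345]
0.1325 [-0.572   0.2546 -0.8573] 10.03
0.131 [-1.9762 -0.7222  0.0276] 10.28
0.1295 [-0.2103  0.071   0.4838] 10.53
0.128 [-2.221  -0.2837 -0.4298] 10.78
0.1265 [-5.7917  0.6307 -2.6192] 11.03
[ 0.4867 -0.1619  0.1262] [-0.0501  0.9039 -0.0107] 0.04501321115887273
```

```bash
cat >> h.py <<'E'
def descend(x,y,z,zend,f0,step=.001,g=8e-5,fz=6,fl=12,fine=None,feed=.02):
    while z>zend+1e-6:
        f=arm.current_force()-f0
        if abs(f[2])>fz: print("fz stop",f); break
        fx,fy=f[:2]
        if abs(fx)>1.5: x+=g*fx
        if abs(fy)>1.5: y+=g*fy
        if np.hypot(fx,fy)<fl: z-=step
        arm.move_l([x,y,z],feed=feed)
        f=arm.current_force()-f0; print(round(x,5),round(y,5),round(z,4),f,round(arm.current_t(),2))
    return x,y,z
E
python3 - <<'E'
from h import *
f0=np.array([.2,.0,.3])
x,y,z=.4868,-.1621,.1265
arm.move_l([x,y,z],feed=.02); print(arm.current_force()-f0)
x,y,z=descend(x,y,z,.1015,f0,step=.0015,fz=5,fl=5)
x,y,z=descend(x,y,z,.0985,f0,step=.0005,fz=3,fl=8)
print(arm.current_ee_pos(),arm.current_torque(),arm.current_width())
E
```

```text
[-4.3441  1.1612 -2.6999]
0.48645 -0.1621 0.125 [-3.1799 -0.4042 -1.5437] 11.53
0.4862 -0.1621 0.1235 [-2.6709 -0.3412 -1.9222] 11.78
0.48598 -0.1621 0.122 [-1.4522  0.1562 -1.551 ] 12.03
0.48598 -0.1621 0.1205 [-1.0687  0.1344 -0.8182] 12.28
0.48598 -0.1621 0.119 [ 0.0789  0.1966 -0.5023] 12.53
0.48598 -0.1621 0.1175 [-0.2617  0.0023 -0.2103] 12.78
0.48598 -0.1621 0.116 [-0.927  -0.617  -0.4122] 13.03
0.48598 -0.1621 0.1145 [ 0.1985 -0.5026 -0.5291] 13.28
0.48598 -0.1621 0.113 [-0.708   0.6787  0.1614] 13.53
0.48598 -0.1621 0.1115 [-0.2715  0.5368 -0.3273] 13.78
0.48598 -0.1621 0.11 [-0.0803  0.3201 -0.5861] 14.03
0.48598 -0.1621 0.1085 [ 0.6821 -1.3155 -0.9414] 14.28
0.48598 -0.1621 0.107 [-0.9841 -0.4819 -0.0494] 14.53
0.48598 -0.1621 0.1055 [-0.1876  0.1714 -0.8096] 14.78
0.48598 -0.1621 0.104 [-1.6273  1.1457 -0.8494] 15.03
0.48585 -0.1621 0.1025 [-0.089   0.5907 -0.8439] 15.28
0.48585 -0.1621 0.101 [-0.4977 -0.2527 -0.2922] 15.53
0.48585 -0.1621 0.1005 [-0.5165 -0.3374 -0.3254] 15.78
0.48585 -0.1621 0.1 [ 0.0804 -0.2454 -1.0336] 16.02
0.48585 -0.1621 0.0995 [-3.085   1.6142  9.4656] 16.27
fz stop [-3.085   1.6142  9.4656]
[ 0.4859 -0.1621  0.0999] [0.1937 0.4295 0.0199] 0.045019135441515035
```

```bash
python3 - <<'E'
from h import *
import pickle
arm.move_l([.48585,-.1621,.100],feed=.02); arm.grip(.062); print(arm.current_width())
arm.move_l([.48585,-.1621,.15]); arm.move_l([.452,-.1621,.19])
c=arm.get_calibration("wrist"); pickle.dump(c,open("c3.pkl","wb")); save("wrist","ks.png"); print(arm.current_t())
im=cv2.imread("pics/ks.png"); cv2.imwrite("pics/w4.png",cv2.resize(im[135:225,220:340],(800,600),interpolation=2))
E
```

```text
0.06219559754749988
18.025
```

View pics/w4.png

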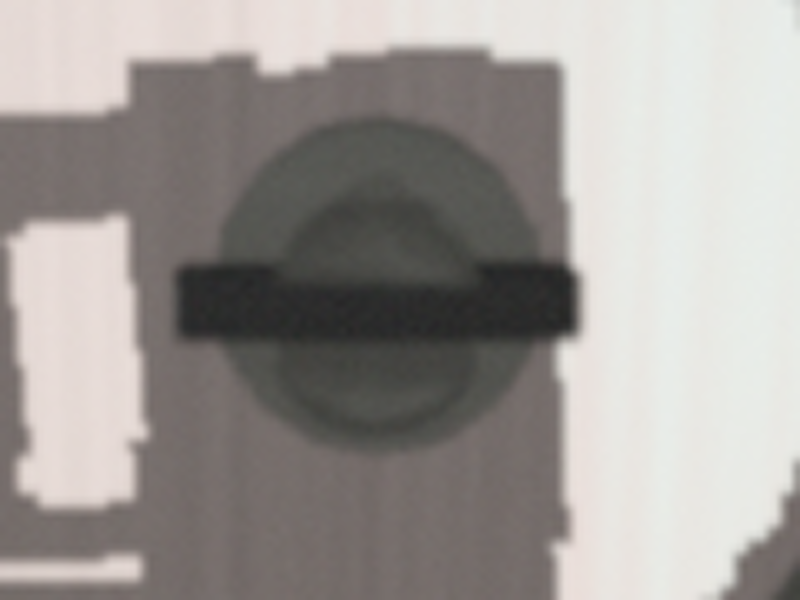

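The key is flat and centred: it spans columns 178–578 (centre 378), against the shaft's 282–474 (378) and the shoulder's 379. Now I look closely down the stone's boss.

```bash
python3 - <<'E'
from h import *
import pickle
r=R(-67.6); s=np.array([.422,.309,0]); p=s-.055*r[:,0]; p[2]=.12
arm.move_to([.40,-.05,.17],R(-80)); arm.grip(.085)
arm.move_to(p,r)
c=arm.get_calibration("wrist"); pickle.dump(c,open("c4.pkl","wb")); save("wrist","st.png"); print(arm.current_t())
T=c["cam_to_world"];q=c["intrinsics"]@(T[:3,:3].T@(s+[0,0,.03]-T[:3,3]));q=q[:2]/q[2]; u,v=int(q[0])-40,int(q[1])-30
im=cv2.imread("pics/st.png");print(u,v); cv2.imwrite("pics/w5.png",cv2.resize(im[v:v+60,u:u+80],(800,600),interpolation=2))
E
```

```text
20.4833
238 120
```

View pics/w5.png

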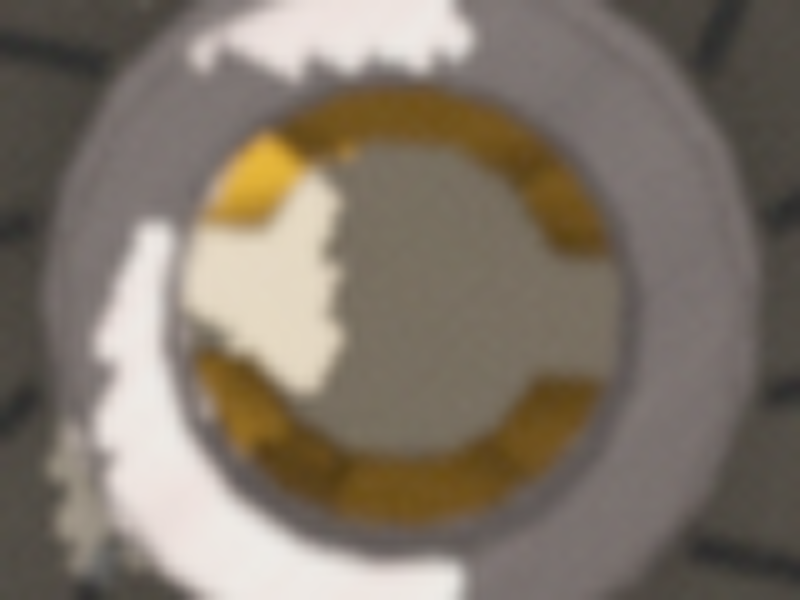

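The close view shows the notch middles at about (205,286) and (605,317) in the crop, a tilt of ~4.5° clockwise. That puts the keyway at about −72°, with the boss centre at crop (401,310). Now I grip the stone and carry it over the shaft.

```bash
python3 - <<'E'
from h import *
import pickle
c=pickle.load(open("c4.pkl","rb"))
b=ray(0,(238+40.1,120+31),.042,c); r=arm.current_tool_rot(); print("boss",b,"corr",b-.0012*r[:,0])
p=lambda x,y:ray(0,(238+x/10,120+y/10),.016,c)
d=p(605,317)-p(205,286); print("keyway",np.degrees(np.arctan2(d[1],d[0])))
b=b-.0012*r[:,0]; ga=-72.1
arm.move_l([b[0],b[1],.07],R(ga)); arm.move_l([b[0],b[1],.021],feed=.08); f0=arm.current_force()
arm.grip(.04); print("w",arm.current_width(),arm.current_grasp_force(),arm.current_force()-f0)
arm.move_l([b[0],b[1],.06],feed=.1); arm.sleep(.2); print("lift",arm.current_force()-f0,arm.current_width())
arm.move_l([.42,.20,.19]); arm.move_to([.4853,-.1621,.175],R(-94)); arm.sleep(.2)
c=arm.get_calibration("wrist");pickle.dump(c,open("c5.pkl","wb")); save("wrist","sh.png"); print(arm.current_force(),arm.current_torque(),arm.current_ee_pos(),arm.current_width(),arm.current_t())
im=cv2.imread("pics/sh.png"); cv2.imwrite("pics/w6.png",cv2.resize(im[130:310,160:400],(800,600),interpolation=2))
E
```

```text
boss [0.4223 0.3093 0.042 ] corr [0.4212 0.3088 0.042 ]
keyway -72.03358407047864
w 0.049366976660003295 30.021231067366898 [-0.623  -0.6435  3.6337]
lift [-0.4338 -1.388  -4.0563] 0.049139866709049275
[ 0.2102  0.9013 -3.6709] [ 0.0396 -0.0232 -0.0363] [ 0.4855 -0.1613  0.1751] 0.049317826623096424 26.1833
```

View pics/w6.png

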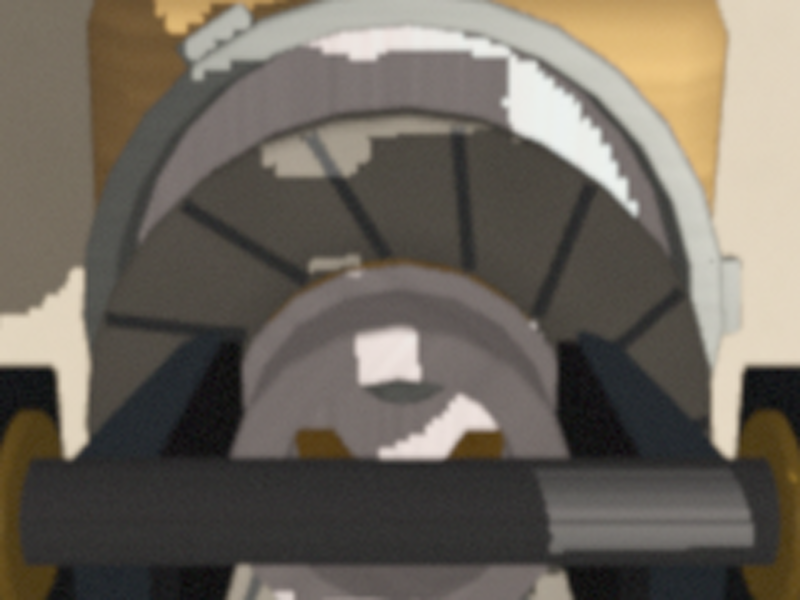

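Stone held (~0.4 kg) with the two notch edges level at row ~432, symmetric at columns 330 and 462, so the keyway lies along the slot. Lowering it with compliance.

```bash
python3 - <<'E'
from h import *
x,y=.4853,-.1621
arm.move_l([x,y,.152]); arm.sleep(.3); f0=np.mean([(arm.sleep(.05),arm.current_force())[1] for _ in range(5)],0); print(f0,arm.current_ee_pos())
np.save("f0.npy",f0)
x,y,z=descend(x,y,.152,.126,f0,step=.0013,g=1e-4,fz=5,fl=5)
print(arm.current_ee_pos(),arm.current_torque(),arm.current_width())
E
```

```text
[-0.1047  0.3741 -4.0313] [ 0.4853 -0.1621  0.1521]
0.4853 -0.1621 0.1507 [0.032  0.7947 0.942 ] 27.28
0.4853 -0.1621 0.1494 [ 0.1034 -0.8706 -0.4773] 27.53
0.4853 -0.1621 0.1481 [-0.6049  0.1632 -0.464 ] 27.78
0.4853 -0.1621 0.1468 [ 0.9345 -0.1085  0.7314] 28.03
0.4853 -0.1621 0.1455 [-0.1986 -1.4732  0.4081] 28.28
0.4853 -0.1621 0.1442 [-0.4516 -0.6001  0.3643] 28.53
0.4853 -0.1621 0.1429 [ 0.2563  0.115  -0.6877] 28.78
0.4853 -0.1621 0.1416 [ 0.5254 -0.5235 -0.5867] 29.03
0.4853 -0.1621 0.1403 [-0.2173 -0.5622  0.0009] 29.28
0.4853 -0.1621 0.139 [ 0.7061 -0.6492  0.0647] 29.53
0.4853 -0.1621 0.1377 [ 0.2768 -0.7619  0.6216] 29.78
0.4853 -0.1621 0.1364 [ 0.8901  0.1078 -0.7015] 30.03
0.4853 -0.1621 0.1351 [ 0.1741 -1.3873  0.2145] 30.28
0.4853 -0.1621 0.1338 [ 0.4628 -0.4635 -0.9232] 30.53
0.4853 -0.1621 0.1325 [ 0.0731 -0.8767 -0.4238] 30.78
0.4853 -0.1621 0.1312 [-0.2993 -0.4762 -0.674 ] 31.03
0.4853 -0.1621 0.1299 [ 0.4377 -0.4851 -0.5005] 31.28
0.4853 -0.1621 0.1286 [ 0.2413  0.7804 -0.0505] 31.53
0.4853 -0.1621 0.1273 [ 0.2817 -0.6407  0.7214] 31.78
0.4853 -0.1621 0.126 [ 0.0235 -0.9026 -0.1346] 32.03
[ 0.4853 -0.1621  0.1259] [0.0129 0.0194 0.0004] 0.049383089342660225
```

Underside is already past the key top with no contact force, so the keyway is on the key. Continuing past the spring balls.

```bash
python3 - <<'E'
from h import *
f0=np.load("f0.npy"); x,y=.4853,-.1621
x,y,z=descend(x,y,.126,.1236,f0,step=.0008,fz=5,fl=5)
if z<.124: x,y,z=descend(x,y,z,.1125,f0,step=.0005,fz=14,fl=8)
print(arm.current_ee_pos(),arm.current_torque(),arm.current_width())
E
```

```text
0.4853 -0.1621 0.1252 [ 0.3093 -0.0316  0.2717] 32.28
0.4853 -0.1621 0.1244 [-0.6104 -0.1339 -0.4952] 32.53
0.4853 -0.1621 0.1236 [ 0.586  -0.0056  0.6996] 32.78
0.4853 -0.1621 0.1231 [ 0.4185 -0.8071 -0.7105] 33.03
0.4853 -0.1621 0.1226 [ 0.0286 -0.1032  0.2262] 33.28
0.4853 -0.1621 0.1221 [-0.7176 -0.9241  0.771 ] 33.53
0.4853 -0.1621 0.1216 [-0.6957 -0.0914 -0.4253] 33.78
0.4853 -0.1621 0.1211 [ 0.0128 -0.8581  0.9492] 34.03
0.4853 -0.1621 0.1206 [-1.2421 -1.2013  1.3167] 34.28
0.4853 -0.1621 0.1201 [-0.8127 -0.5183  3.6869] 34.53
0.4853 -0.1621 0.1196 [-0.3205  0.0709  5.4992] 34.78
0.4853 -0.1621 0.1191 [-0.6286 -1.1498  7.5957] 35.03
0.4853 -0.1621 0.1186 [-1.0343  0.1379  4.0829] 35.28
0.4853 -0.1621 0.1181 [ 0.4809 -1.13   -3.8885] 35.53
0.4853 -0.1621 0.1176 [-0.6882 -2.3601 -9.9362] 35.78
0.4853 -0.16229 0.1171 [-0.5348 -1.1967 -6.2794] 36.03
0.4853 -0.16229 0.1166 [-0.8811  0.2002 -6.3434] 36.28
0.4853 -0.16229 0.1161 [-0.8336 -1.4584 -9.3921] 36.53
0.4853 -0.16229 0.1156 [-1.8406 -1.1707 -8.078 ] 36.78
0.48515 -0.16229 0.1151 [-1.3731  0.2603 -6.4475] 37.03
0.48515 -0.16229 0.1146 [-2.1981  0.1653 -3.2024] 37.28
0.48498 -0.16229 0.1141 [-1.5991  0.7121 -2.1017] 37.53
0.48485 -0.16229 0.1136 [-0.7148  0.0436 -0.569 ] 37.78
0.48485 -0.16229 0.1131 [-0.3775 -0.0441 -0.0253] 38.03
0.48485 -0.16229 0.1126 [-2.267   1.1133  9.1521] 38.28
0.48467 -0.16229 0.1121 [-3.9386  2.8811 17.0561] 38.53
[ 0.485  -0.1624  0.1129] [0.5972 0.7378 0.0279] 0.049393027841435545
```

It snapped past the balls and stopped on the shoulder at TCP z = 0.113, as expected. Releasing, retreating and checking.

```bash
python3 - <<'E'
from h import *
arm.move_l([.4850,-.1622,.1128],feed=.02); print(arm.current_force()-np.load("f0.npy"))
arm.grip(.075); arm.move_l([.4850,-.1622,.17],feed=.1); arm.move_l([.44,-.1622,.22]); arm.sleep(.2)
save("wrist","fin.png"); print(arm.current_t(),arm.current_force())
im=cv2.imread("pics/fin.png"); cv2.imwrite("pics/w7.png",cv2.resize(im[80:275,150:410],(800,600),interpolation=2))
E
```

```text
[-1.9738  1.4259  9.6073]
40.9417 [ 0.2323 -0.3694  0.091 ]
```

View pics/w7.png

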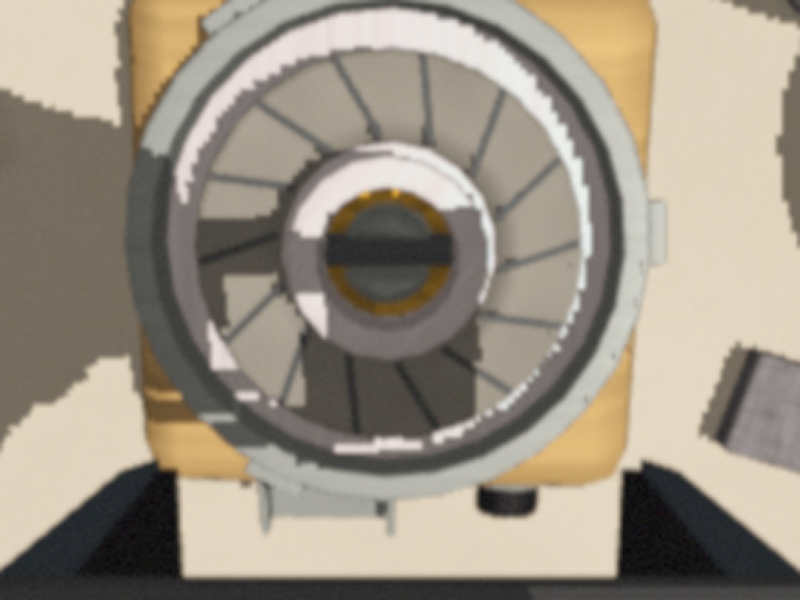

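The stone sits level and concentric in the chamber. The key fills the keyway at (390,250), and the gripper is clear.

```bash
python3 -c "
from rig import arm
print(arm.sign_off())"
```

```text
the job is handed in; nothing more can be done
None
```

The runner stone is back on the mill: the key lies flat and centred in the slot, the stone went down over it, past the spring balls and home on the shoulder, and the job was handed in at about 41 s.

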